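# Set the bottle warmer going and flip the timer

### The arm

A 6-joint arm with a two-finger parallel gripper is mounted at the origin on the work surface. World frame = base frame: x ahead of the robot, y to its left, z up, the work surface at z = 0. Lengths are in m, angles in rad, forces in N, time in s.
With the tool pointing down it reaches from about 0.275 to 0.875 m from the base axis. Payload 12.5 kg.
Tool frame: the origin (TCP) lies midway between the tips of the shut fingers; the grasp point (between the pads) lies 19 mm behind it; z points along the fingers, y is the line along which they close (so a half turn about z gives the same grasp; the last joint's range is limited). The gripper opens to 85 mm and grips with 20 to 120 N. Pads are 22 mm wide; open, the fingers measure 114 mm over their backs; the gripper's body (76 mm by 85 mm) begins 54 mm behind the grasp point. The pads swing forward as they close: fully open they stand 13 mm farther back than shut.
Start: joints at [-1.274, 0.351, 1.652, -0, 1.139, -0.085], TCP at [0.205, -0.51, 0.231] pointing down, gripper open.
Joint ranges: [-2.75, 2.75], [-0.79, 2.1], [0.01, 2.65], [-1.57, 4.71], [0.07, 3.14], [-2.87, 2.87]. Speed limits (rad/s): [2.22, 2.22, 2.79, 3.14, 3.14, 3.14].

### API

Orientations are given as a unit quaternion [x, y, z, w].
In Python, from station import manip gives the robot as it stands.
- The arm moves only by the tool pendant, called after "Emit:" in YAML: its name, and indented under it one key for each argument. Schema: {"type":"object","properties":{"deltas":{"type":"array","items":{"type":"number"},"minItems":7,"maxItems":84},"squeeze":{"type":"number"},"only":{"type":"string"},"quiet":{"type":"boolean"},"lines":{"type":"string"}},"required":["deltas"],"additionalProperties":false}. deltas is one flat list of numbers that holds 1 to 12 rows one after another, with no inner brackets; each row has 7 numbers: a rotation vector rx, ry, rz in units of 0.2 rad, then dx, dy, dz in units of 100 mm, then the finger opening in m; each row shifts and turns the commanded pose from where the row before left it, along the tool's axes as they then stand; what a row does not reach is not made up. A row lasts 1/8 s, in which the tool goes at most 0.0625 m and 0.188 rad, less where a joint would pass 70% of its speed; a pose out of reach is approached as far as the arm can. The fingers move at their own pace and stop on an object; squeeze is the grip in N (left out, the last holds). Time passes only in rows, so rows that do not move let the fingers close. The tool returns the time, the measured TCP pose, the force, the opening and the grip force at its end. only (a regular expression) keeps the lines of the reply that match it, lines (a string "A,B") keeps lines A to B, and quiet returns only ok. Input that does not fit is refused with a message, and nothing moves.
- manip.state(): the state, without advancing time (a new reading comes with each control period).
- manip.camera(name): name is "scene" or "top"; returns a dict with "image" (480x640x3 uint8, red, green, blue), "range_z" (480x640 float32, m along the optical axis (not along the pixel's ray), 0 where there is no reading), "fx", "fy", "cx", "cy" (pixels), "rvec" (rotation vector, rad) and "tvec" (3), from world to camera coordinates, as OpenCV has them. Camera axes: x right, y down, z forward; pixel columns grow to the right and rows downward; lengths in m; the calibration is good to about 2 mm. A picture is of the moment at which its call begins.
- manip.sign_off(): hands the job in; it is judged then, once.
The state is a dict: "time_s": time; "joints": joint angles; "qd": joint speeds; "effort": joint torques, N m; "position": TCP position; "tool_rot": TCP orientation; "force": force on the tool from outside, world axes, zero at the start; "ft_torque": the same for the moment, N m; "gripper_width": finger opening in m; "finger_force": force on a finger pad.
Only numpy, scipy, OpenCV 4.12 (cv2) and the standard library are available. Lean on these libraries where they do the work, as an engineer would, in place of code of your own. Each camera call takes 0.05 s, during which the arm holds its last target. There are 200 camera calls.

### The job

Get the bottle warming: roll the thumbwheel in the warmer's console until its orange band stands at the black pointer bars, then press the blue start button fully down and let it come back up. Then start the six-sided flip timer by rolling it over along the shelf top, without picking it up, until its orange flat faces straight up. Do not press start before the wheel is set, and leave the bottle in the warmer and everything else on the shelf standing where it is.

Things in the scene. Friction and masses are not known exactly. Their poses are not given: they have to be found in the camera images.
- warmer: Round white bottle warmer, fixed; 132 mm across, 95 mm high, the bottle standing in its well. Origin: centre of its underside, on the axis of the round body; z up. A box-shaped console, its level top 60 mm above the shelf, sticks out in its -x direction: x -150 to -45, y -52 to +52 mm. On the console: thumbwheel (y +24 mm) and start button (y -26 mm).
- crown (a point): Fixed point where the thumbwheel stands highest: 70 mm above the shelf, x -110, y +24 mm in the warmer's frame. The rubber wheel (68 mm diameter, 14 mm wide, level axle along the warmer's y, 34 mm below this point) shows its top 10 mm through a slot 58 mm long (along the warmer's x) and 20 mm wide. Black pointer bars beside the slot at this x.
- wheel (a joint): Angle of the thumbwheel, 0 to 4.4 rad, 0.3 to 1.7 at the start. Drawing its top in the warmer's +x direction (towards the bottle) increases it, 1 rad per 34 mm of rim. A fingertip pressed on the crown with 5 N or more rolls it (about 1.2 N along the rim); it stays where left. Rim bands, 10 mm long, reach the pointer at 0.6 (blue), 1.8 (green), 3.0 (orange: 2.85 to 3.15), 4.0 (red).
- start_top (a point): Centre of the top of the round blue start button, 28 mm across, 72 mm above the shelf, on the console beside the wheel; it is pressed straight down and springs back. The point moves with the button.
- start (a joint): Travel of the start button (m): 0 up, 0.006 fully down; it counts as pressed beyond 0.0045; about 5 N takes it fully down.
- timer: Loose six-sided flip timer: hexagonal prism 80 mm long (its own y), 52 mm across flats, sides 30 mm, 0.1 to 0.25 kg, soft-touch surface that grips the shelf. Origin: middle of its axis, 26 mm up. Rolling it one flat moves it 30 mm. Flats in order: dark grey, yellow, orange, green, blue, purple. Starts dark grey up, orange two flats from the top on its own +x side, facing 30 degrees down.
- mark (a point): Centre of the timer's orange flat; 52 mm above the shelf when it faces up, 13 mm at the start. The short way to bring it up is to roll the timer over two flats, horizontally in the direction from this mark towards the timer's axis (the timer's own -x at the start). A fingertip pushing high on its side, forward and upward, tips it over its far lower edge.
- bottle: Glass feeding bottle standing loose in the warmer's well, 60 mm across, 175 mm tall; its foot is 25 mm above the shelf, its top 200 mm. Origin: centre of its foot. Must not be disturbed.
- spare: Second glass bottle with a white cap, standing on the shelf, 60 mm across, 175 mm tall. Origin: centre of its foot. Must not be disturbed.
- canister: Lidded steel canister, 96 mm across, 140 mm tall with its knob. Origin: centre of its foot. Must not be disturbed.
- rack: Fixed wooden rack, 90 (x) by 220 (y) mm, 70 mm high, holding the three capped teats. Origin: centre of its underside.
- teat1: Teat in a clear plastic cap, 48 mm across, 62 mm tall, standing in the rack with its foot 12 mm above the shelf. Origin: centre of its foot. Must not be disturbed.
- teat2: As teat1: the middle one.
- teat3: As teat1: the third one.
- spoon: Long spoon, 200 mm long, lying on the shelf at the robot's left edge. Must not be disturbed.

How it is judged:
On the way, in this order (a step that is already met when the one before it is completed fails the run):
1. the thumbwheel rests with its orange band at the pointer bars (value of joint wheel between 2.85 and 3.15 rad and velocity of joint wheel between -0.05 and 0.05 rad/s), for 0.2 s.
2. the start button is pressed fully down (value of joint wheel between 2.85 and 3.15 rad and value of joint start above 0.0045 m), for 0.05 s.
3. the timer lies with its orange flat up (height (world z) of mark above 0.049 m and height (world z) of timer between 0.02 and 0.03 m), for 0.2 s.
At the end, for the whole second after the job is handed in: Wheel at rest with the orange band at the pointer bars (2.85 to 3.15 rad); start button up again (under 1.5 mm); timer at rest flat on the shelf, orange flat up (mark over 49 mm, centre 20 to 30 mm high); bottles, canister and teats within 20 mm, spoon within 30 mm of where they began (all of step 1 and all of step 3 and value of joint start below 0.0015 m and linear speed of timer below 0.02 m/s and angular speed of timer below 0.2 rad/s and distance of each of bottle, spare, canister, teat1, teat2, teat3 from where it was at the start of the episode below 0.02 m and distance of spoon from where it was at the start of the episode below 0.03 m); the robot touches nothing.
It fails at once if the start button is pressed while the wheel is not at the orange band (value of joint start above 0.0045 m and (value of joint wheel below 2.85 rad or value of joint wheel above 3.15 rad)).
It fails at once if the timer is picked up (its centre rises above 45 mm; rolling lifts it to 30 mm) (height (world z) of timer above 0.045 m).
It fails at once if a bystander is knocked (moved 20 mm, the spoon 30 mm) or a bottle, the canister or a teat is tipped by more than 0.35 rad (distance of any of bottle, spare, canister, teat1, teat2, teat3 from where it was at the start of the episode above 0.02 m or distance of spoon from where it was at the start of the episode above 0.03 m or angle between any of bottle, spare, canister, teat1, teat2, teat3's own z axis and vertical above 0.35 rad).
It also fails if it takes over 72 s, if anything falls off the work surface, if the arm or the gripper's body presses on something with over 40 N, if the wrist force passes 120 N, or if a joint passes its speed limit or range.

## Working session

There is one attempt and no reset: what is moved stays moved. The work goes in short steps, Python scripts to look and compute and a tool call to move; the robot and the scene stay as the last step left them, time stands still between calls to the robot, and variables do not carry over. Pictures are saved under pics/ and viewed, at most 10 in all, crops included, and the job is handed in when it is done.

```bash
ls; mkdir -p pics
```

Create h.py:
```python
import numpy as np, cv2
from station import manip
def cam(n):
    c=manip.camera(n); c['R']=cv2.Rodrigues(np.array(c['rvec'],float))[0]; c['t']=np.array(c['tvec'],float).ravel(); return c
def ray(c,u,v,z):
    d=c['R'].T@np.array([(u-c['cx'])/c['fx'],(v-c['cy'])/c['fy'],1]); o=-c['R'].T@c['t']
    return o+d*(z-o[2])/d[2]
def pt(c,u,v):
    Z=c['range_z'][int(v),int(u)]; p=np.array([(u-c['cx'])/c['fx'],(v-c['cy'])/c['fy'],1])*Z
    return c['R'].T@(p-c['t'])
def cloud(c):
    v,u=np.mgrid[:480,:640]; Z=c['range_z']; p=np.stack([(u-c['cx'])/c['fx']*Z,(v-c['cy'])/c['fy']*Z,Z],-1)
    return (p-c['t'])@c['R']
def save(c,n): cv2.imwrite(f'pics/{n}.png',cv2.cvtColor(c['image'],cv2.COLOR_RGB2BGR))
```

Run:
```python
from h import *
for n in('scene','top'):
    c=cam(n); save(c,n+'0'); print(n,c['fx'],-c['R'].T@c['t'])
s=manip.state();print(s)
```

```text
pics
station.py
scene 433.49142538596266 [ 1.13428335 -0.13639938  0.71964182]
top 447.0136406872568 [0.39276407 0.04319415 0.9102121 ]
{'time_s': 0.1, 'joints': array([-1.27358957e+00,  3.51181286e-01,  1.65237925e+00, -2.12760560e-05,
        1.13912542e+00, -8.46218296e-02]), 'qd': array([ 4.88616852e-04, -9.33625518e-04, -3.13824428e-04, -3.06413610e-05,
        1.16669308e-03, -3.09202439e-04]), 'effort': array([ 1.07139462e-03, -5.06832254e+01, -2.91875678e+01, -4.10464281e-05,
        2.64283612e-03,  7.77113968e-06]), 'position': array([ 0.20485525, -0.5100866 ,  0.23080557]), 'tool_rot': array([ 9.81830160e-01,  1.89761004e-01, -6.76010248e-05, -5.42543505e-04]), 'force': array([ 0.4021228 ,  0.35921822, -1.09843686]), 'ft_torque': array([-0.02748196, -0.00405114,  0.03458091]), 'finger_force': 0.0, 'gripper_width': 0.08555078261532066}
```

View pics/scene0.png

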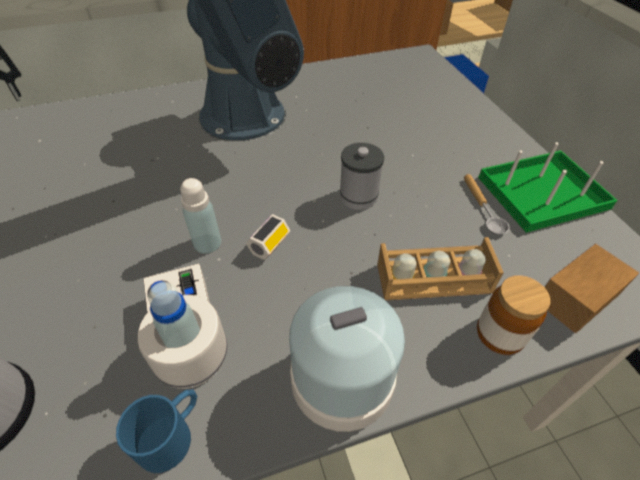

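View pics/top0.png

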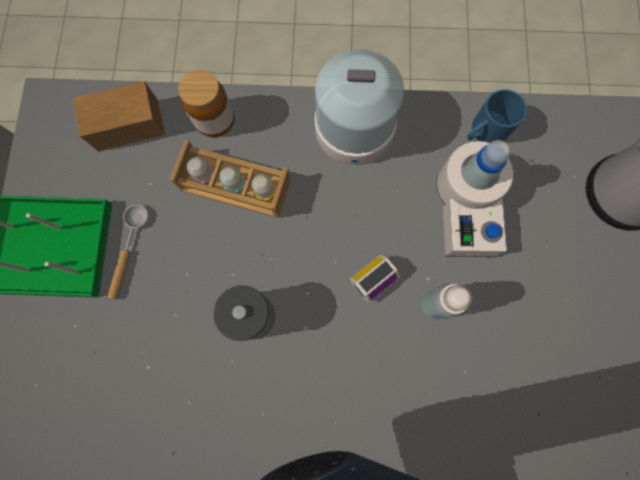

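The scene view shows the warmer at about (180,330), the timer at (270,237) with its yellow flat facing the camera, and the spare at (200,215). In the top view the console is at (475,230), with the wheel slot at (466,230), the button at (492,232), the timer at (375,278) and the spare at (447,302). Next I'll measure these.

Run:
```python
from h import *
c=cam('top'); P=cloud(c); hsv=cv2.cvtColor(c['image'],cv2.COLOR_RGB2HSV); H,S,V=cv2.split(hsv)
def box(m,u0,u1,v0,v1):
    k=np.zeros_like(m);k[v0:v1,u0:u1]=m[v0:v1,u0:u1];return k
# console top
m=box((abs(P[...,2]-.06)<.006)&(S<70)&(V>120),430,520,190,265).astype(np.uint8)
pts=np.argwhere(m)[:,::-1].astype(np.float32); 
r=cv2.minAreaRect(pts); b=cv2.boxPoints(r); print('console',r, np.median(P[m>0][:,2])); print(np.array([ray(c,*q,.06) for q in b]).round(4))
# button & bands
bl=box((H>100)&(H<125)&(S>130),482,504,215,245); n,l,st,ce=cv2.connectedComponentsWithStats(bl.astype(np.uint8)); 
i=1+np.argmax(st[1:,4]); print('button px',ce[i],st[i],ray(c,*ce[i],.072),np.median(P[l==i],0))
for nm,a,bb in(('green',45,80),('blue',100,125)):
    k=box((H>a)&(H<bb)&(S>130)&(V>60),455,478,210,250); n,l,st,ce=cv2.connectedComponentsWithStats(k.astype(np.uint8))
    for j in range(1,n):
        if st[j,4]>5: print(nm,ce[j],st[j],ray(c,*ce[j],.068),np.median(P[l==j],0))
# warmer ring centre
m=(abs(P[...,2]-.095)<.006); m=box(m,420,530,130,220); q=P[m>0][:,:2].astype(np.float32); print('ring',cv2.minEnclosingCircle(q))
# timer
m=box((abs(P[...,2]-.052)<.004),340,410,245,310); q=np.argwhere(m)[:,::-1].astype(np.float32); r=cv2.minAreaRect(q); print('timer top',r,m.sum(),np.median(P[m>0][:,2])); print(np.array([ray(c,*x,.052) for x in cv2.boxPoints(r)]).round(4))
print('any', ray(c,*r[0],.052))
m=box((P[...,2]>.12),400,480,270,330); q=P[m>0]; print('spare',q.mean(0), q.min(0),q.max(0))
im=c['image'][190:330,340:520]; cv2.imwrite('pics/crop.png',cv2.cvtColor(cv2.resize(im,None,fx=4,fy=4,interpolation=cv2.INTER_CUBIC),cv2.COLOR_RGB2BGR))
```

```text
console ((475.358642578125, 220.303466796875), (65.43983459472656, 55.64047622680664), 85.2363510131836) 0.060320267409321136
[[ 0.6934 -0.1801  0.06  ]
 [ 0.7069 -0.2915  0.06  ]
 [ 0.5737 -0.2954  0.06  ]
 [ 0.5609 -0.1877  0.06  ]]
button px [492.80981595 230.53374233] [486 224  15  14 163] [ 0.60992882 -0.2676065   0.072     ] [ 0.6100154  -0.26741109  0.07177869]
green [466.78431373 238.37254902] [463 236   9   6  51] [ 0.5936065 -0.2180766  0.068    ] [ 0.59429408 -0.2184777   0.06492042]
blue [465.03333333 219.6       ] [461 218   9   4  30] [ 0.6311211  -0.21590605  0.068     ] [ 0.63178364 -0.21644906  0.06409485]
ring ((0.7210800647735596, -0.23826837539672852), 0.06516199558973312)
timer top ((375.4999694824219, 276.4999694824219), (19.845718383789062, 41.0998420715332), 50.194427490234375) 752 0.05237496375318185
[[ 0.5035 -0.0016  0.052 ]
 [ 0.5572 -0.0621  0.052 ]
 [ 0.5279 -0.0869  0.052 ]
 [ 0.4751 -0.0266  0.052 ]]
any [ 0.51568369 -0.04416887  0.052     ]
spare [ 0.46603679 -0.16014351  0.17676915] [ 0.39276407 -0.19191091  0.12041129] [0.49518024 0.04319415 0.9102121 ]
```

View pics/crop.png

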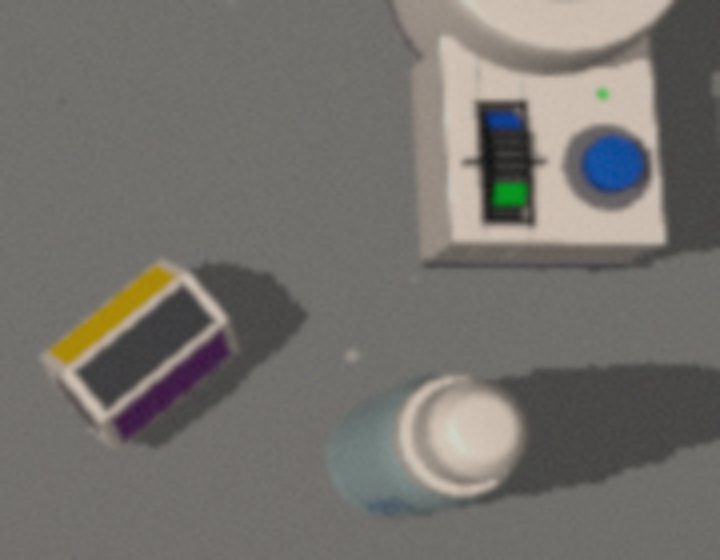

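The crop shows the wheel with blue above and green below the pointer bars (bars at top-image px (465.7,230)), so the angle is about 1.26 rad. The button is at px (492.8,230.5). The timer's roll direction, towards the purple side, ends near the spare, so I'll measure that gap.

Run:
```python
from h import *
t=cam('top'); s=cam('scene'); ax=np.array([.662,-.749]); d=np.array([-.749,-.662]); C=np.array([.5157,-.0442])
for n,c in(('top',t),('scene',s)):
    P=cloud(c); P[c['range_z']<=0]=9
    m=(P[...,2]>.02)&(P[...,2]<.2)&(np.hypot(P[...,0]-.47,P[...,1]+.165)<.06); q=P[m]
    for a,b in((.02,.06),(.06,.12),(.12,.15),(.165,.2)):
        k=q[(q[:,2]>a)&(q[:,2]<b)]
        if len(k)>8:
            A=np.c_[k[:,:2]*2,np.ones(len(k))]; x=np.linalg.lstsq(A,(k[:,:2]**2).sum(1),rcond=None)[0]
            print(n,a,b,len(k),'fit',x[:2],np.sqrt(x[2]+x[:2]@x[:2]),'range',k[:,:2].min(0),k[:,:2].max(0),k[:,2].max())
    m=(P[...,2]>.004)&(P[...,2]<.06)&(np.hypot(P[...,0]-.515,P[...,1]+.044)<.06); q=P[m]
    w=(q[:,:2]-C); print('timer',len(q),'ax',np.percentile(w@ax,[.5,99.5]),'d',np.percentile(w@d,[.5,99.5]),'z',np.percentile(q[:,2],[1,99]))
    k=q[abs(q[:,2]-.052)<.003]; print(' top c',k.mean(0))
print('bars top',ray(t,465.75,230,.06),'crown@.07',ray(t,465.75,230,.07))
# yellow in scene
H,S,V=cv2.split(cv2.cvtColor(s['image'],cv2.COLOR_RGB2HSV)); m=((H>20)&(H<32)&(S>180)&(V>150)); m[:200]=0;m[280:]=0;m[:,:240]=0;m[:,300:]=0
print('yellow',cloud(s)[m].mean(0))
m=(H>100)&(H<125)&(S>130); m[:265]=0;m[290:]=0;m[:,:145]=0;m[:,176:]=0; vv,uu=np.nonzero(m); print('scene button',uu.mean(),vv.mean(),len(uu),np.median(cloud(s)[m],0))
```

```text
top 0.02 0.06 140 fit [ 0.47046108 -0.17161632] 0.029812976113248724 range [ 0.44073008 -0.17632837] [ 0.49638898 -0.14150083] 0.05978951996173036
top 0.06 0.12 378 fit [ 0.46995217 -0.1703159 ] 0.027607670236592486 range [ 0.44066763 -0.18935463] [ 0.49865806 -0.14122395] 0.11974295828716616
top 0.12 0.15 241 fit [ 0.47025419 -0.17136923] 0.023614330986159227 range [ 0.44504628 -0.19176025] [ 0.49531855 -0.14530139] 0.1495006419696388
top 0.165 0.2 465 fit [ 0.46968386 -0.17031245] 0.014042501650605138 range [ 0.44999377 -0.19136328] [ 0.48988498 -0.15130688] 0.17812891461875505
timer 1311 ax [-0.0400045   0.03992693] d [-0.03617129  0.02949199] z [0.00530326 0.05563561]
 top c [ 0.51564296 -0.04421183  0.05234998]
scene 0.02 0.06 371 fit [ 0.46935319 -0.17398478] 0.029245974254259104 range [ 0.47276554 -0.203115  ] [ 0.50213649 -0.14463323] 0.059887465986095824
scene 0.06 0.12 709 fit [ 0.47084286 -0.17396966] 0.02736509976244715 range [ 0.46302168 -0.20368623] [ 0.50131453 -0.14441943] 0.1198684828919652
scene 0.12 0.15 350 fit [ 0.47044869 -0.17386281] 0.022725457772263664 range [ 0.45556946 -0.19907419] [ 0.49575296 -0.14812631] 0.14993130840149718
scene 0.165 0.2 257 fit [ 0.47340608 -0.17376588] 0.013227275154679405 range [ 0.45658275 -0.19339611] [ 0.48942544 -0.15454856] 0.17761258311798767
timer 1060 ax [-0.03800249  0.04288202] d [-0.0273411   0.02800284] z [0.00747628 0.05464637]
 top c [ 0.51723304 -0.04715061  0.05198282]
bars top [ 0.61229974 -0.2190898   0.06      ] crown@.07 [ 0.60971761 -0.21600488  0.07      ]
yellow [ 0.53548908 -0.03319662  0.04146025]
scene button 154.54545454545453 283.54545454545456 11 [ 0.60470499 -0.27296307  0.07320403]
```

The rows are not in the units I measure in: shifts go in units of 100 mm and turns go in units of 0.2 rad. I convert before sending: 0.048 m is 0.48, -0.036 m is -0.36, 0.13 rad is 0.65.

Emit:
pendant:
  deltas: [0, 0, 0.65, 0, 0, 0, 0, 0, 0, 0.65, 0, 0, 0, 0, 0, 0, 0.6, 0, 0, 0, 0, 0, 0, 0, 0.48, -0.36, 0, 0, 0, 0, 0, 0.48, -0.36, 0, 0, 0, 0, 0, 0.48, -0.36, 0, 0, 0, 0, 0, 0.48, -0.36, 0, 0, 0, 0, 0, 0.48, -0.36, 0, 0, 0, 0, 0, 0.48, -0.36, 0, 0, 0, 0, 0, 0.48, -0.36, 0, 0, 0, 0, 0, 0.48, -0.36, 0, 0]

```text
time_s: 1.62
position: [0.5898, -0.2203, 0.2312]
tool_rot: [1.0, 0.001, -0.0, 0.0]
force: [0.2, -1.3, -0.0]
gripper_width: -0.0001
finger_force: 0.0
```

In the tool's units: 0.011 m is 0.11, -0.002 m is -0.02.

Emit:
pendant:
  deltas: [0, 0, 0, 0.11, -0.02, 0.5, 0, 0, 0, 0, 0, 0, 0.5, 0, 0, 0, 0, 0, 0, 0.45, 0, 0, 0, 0, 0, 0, 0.1, 0, 0, 0, 0, 0, 0, 0.03, 0, 0, 0, 0, 0, 0, 0.03, 0, 0, 0, 0, 0, 0, 0, 0]

```text
time_s: 2.5
position: [0.6, -0.2199, 0.0715]
tool_rot: [1.0, 0.001, 0.001, 0.0]
force: [-1.1, -0.2, 0.1]
gripper_width: -0.0001
finger_force: 0.0
```

Emit:
pendant:
  deltas: [0, 0, 0, 0, 0, 0.01, 0, 0, 0, 0, 0, 0, 0, 0]

```text
time_s: 2.75
position: [0.5998, -0.2198, 0.0699]
tool_rot: [1.0, 0.001, 0.001, 0.0]
force: [0.2, 0.6, 2.4]
gripper_width: 0.0002
finger_force: 1.3
```

In the tool's units: 0.002 m is 0.02, -0.001 m is -0.01.

Emit:
pendant:
  deltas: [0, 0, 0, 0.02, -0.01, 0.01, 0, 0, 0, 0, 0, 0, 0.01, 0, 0, 0, 0, 0, 0, 0, 0]

```text
time_s: 3.12
position: [0.6031, -0.2197, 0.0698]
tool_rot: [1.0, 0.001, 0.002, 0.001]
force: [-1.5, -1.0, 15.9]
gripper_width: -0.0001
finger_force: 7.9
```

In the tool's units: 0.004 m is 0.04.

Emit:
pendant:
  deltas: [0, 0, 0, 0.04, 0, 0, 0, 0, 0, 0, 0.04, 0, 0, 0, 0, 0, 0, 0.04, 0, 0, 0, 0, 0, 0, 0.04, 0, 0, 0, 0, 0, 0, 0, 0, 0, 0]

```text
time_s: 3.75
position: [0.6194, -0.2193, 0.0696]
tool_rot: [1.0, 0.001, 0.002, 0.001]
force: [2.6, -0.1, 13.4]
gripper_width: -0.0002
finger_force: 6.9
```

Create w.py:
```python
from h import *
c=cam('scene');t=cam('top');P=cloud(t);P2=cloud(c)
for n,c,P in(('top',t,P),('scene',c,P2)):
    H,S,V=cv2.split(cv2.cvtColor(c['image'],cv2.COLOR_RGB2HSV))
    for nm,a,b in(('orange',8,20),('green',45,80),('blue',100,125),('red',0,5)):
        m=(H>=a)&(H<=b)&(S>130)&(V>60)&(abs(P[...,0]-.612)<.035)&(abs(P[...,1]+.218)<.016)&(P[...,2]<.08)&(P[...,2]>.045)
        if m.sum()>4: q=P[m]; print(n,nm,m.sum(),np.median(q,0).round(4),q[:,0].min().round(4),q[:,0].max().round(4))
```

```bash
python3 w.py
```

```text
(no output)
```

In the tool's units: -0.017 m is -0.17, -0.008 m is -0.08.

Emit:
pendant:
  deltas: [0, 0, 0, 0, 0, -0.08, 0, 0, 0, 0, -0.17, 0, 0, 0, 0, 0, 0, 0, 0, 0.06, 0, 0, 0, 0, 0, 0, 0.02, 0, 0, 0, 0, 0, 0, 0, 0, 0, 0, 0, 0.04, 0, 0, 0, 0, 0, 0, 0.04, 0, 0, 0, 0, 0, 0, 0.04, 0, 0, 0, 0, 0, 0, 0.04, 0, 0, 0, 0, 0, 0, 0, 0, 0, 0]

```text
time_s: 5.1
position: [0.619, -0.2185, 0.0696]
tool_rot: [1.0, 0.001, 0.002, 0.0]
force: [1.7, 5.8, 18.6]
gripper_width: -0.0001
finger_force: 9.0
```

Emit:
pendant:
  deltas: [0, 0, 0, 0, 0, -0.3, 0, 0, 0, 0, -0.3, 0, -0.4, 0, 0, 0, 0, -0.6, 0, 0, 0, 0, 0, 0, -0.6, 0, 0, 0, 0, 0, 0, 0, 0, 0, 0]

```text
time_s: 5.72
position: [0.4633, -0.2183, 0.1367]
tool_rot: [1.0, 0.0, -0.001, -0.001]
force: [0.6, -0.4, -0.6]
gripper_width: -0.0
finger_force: 0.0
```

```bash
python3 w.py
```

```text
top orange 59 [ 0.5928 -0.2199  0.0633] 0.5865 0.5992
top green 31 [ 0.6306 -0.2179  0.0652] 0.6259 0.6343
scene orange 26 [ 0.5962 -0.2217  0.0665] 0.5849 0.6019
scene green 60 [ 0.629  -0.2199  0.0639] 0.6173 0.634
```

Emit:
pendant:
  deltas: [0, 0, 0, 0, 0.25, 0, 0, 0, 0, 0, 0.55, 0, 0, 0, 0, 0, 0, 0.55, 0, 0, 0, 0, 0, 0, 0.28, -0.25, 0, 0, 0, 0, 0, 0, 0, 0.45, 0, 0, 0, 0, 0, 0, 0.14, 0, 0, 0, 0, 0, 0, 0, 0]

```text
time_s: 6.7
position: [0.6045, -0.2187, 0.0776]
tool_rot: [1.0, 0.001, -0.001, -0.0]
force: [-0.6, 0.3, 0.3]
gripper_width: -0.0003
finger_force: 0.0
```

In the tool's units: 0.008 m is 0.08, 0.001 m is 0.01.

Emit:
pendant:
  deltas: [0, 0, 0, 0.01, 0, 0.08, 0, 0, 0, 0, 0, 0, 0.01, 0, 0, 0, 0, 0, 0, 0, 0]

```text
time_s: 7.08
position: [0.6058, -0.219, 0.07]
tool_rot: [1.0, 0.001, 0.001, 0.0]
force: [-0.4, -0.4, 1.5]
gripper_width: -0.0003
finger_force: 0.7
```

Emit:
pendant:
  deltas: [0, 0, 0, 0, 0, 0.015, 0, 0, 0, 0, 0, 0, 0, 0, 0, 0, 0, 0.04, 0, 0, 0, 0, 0, 0, 0.04, 0, 0, 0, 0, 0, 0, 0.04, 0, 0, 0, 0, 0, 0, 0, 0, 0, 0, 0, 0, 0, 0, 0, -0.08, 0, 0, 0, 0, -0.12, 0, 0, 0, 0, 0, 0, 0, 0, 0.06, 0, 0, 0, 0, 0, 0, 0.02, 0, 0, 0, 0, 0, 0, 0, 0]

```text
time_s: 8.45
position: [0.6068, -0.2188, 0.0697]
tool_rot: [1.0, 0.001, 0.002, 0.0]
force: [-1.4, 3.6, 19.0]
gripper_width: -0.0001
finger_force: 9.4
```

Emit:
pendant:
  deltas: [0, 0, 0, 0.04, 0, 0, 0, 0, 0, 0, 0.03, 0, 0, 0, 0, 0, 0, 0, 0, 0, 0]

```text
time_s: 8.82
position: [0.614, -0.2187, 0.0698]
tool_rot: [1.0, 0.001, 0.002, 0.0]
force: [0.2, 3.3, 18.3]
gripper_width: -0.0003
finger_force: 9.2
```

Emit:
pendant:
  deltas: [0, 0, 0, 0, 0, -0.3, 0, 0, 0, 0, -0.3, 0.2, -0.4, 0, 0, 0, 0, -0.6, 0.2, 0, 0, 0, 0, 0, -0.4, 0, 0, 0, 0, 0, 0, 0, 0, 0, 0]

```text
time_s: 9.45
position: [0.4808, -0.2587, 0.1374]
tool_rot: [1.0, -0.0, -0.001, -0.0]
force: [-0.5, -0.7, 0.0]
gripper_width: -0.0002
finger_force: 0.0
```

```bash
python3 w.py
```

```text
top orange 62 [ 0.6134 -0.2188  0.0699] 0.6071 0.6206
top red 15 [ 0.5865 -0.2183  0.0597] 0.5846 0.5885
scene orange 70 [ 0.6123 -0.2209  0.0698] 0.5959 0.6216
```

Run:
```python
from h import *
c=cam('top'); im=c['image'][180:270,430:530]; cv2.imwrite('pics/crop2.png',cv2.cvtColor(cv2.resize(im,None,fx=6,fy=6,interpolation=cv2.INTER_CUBIC),cv2.COLOR_RGB2BGR))
```

```text
(no output)
```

View pics/crop2.png

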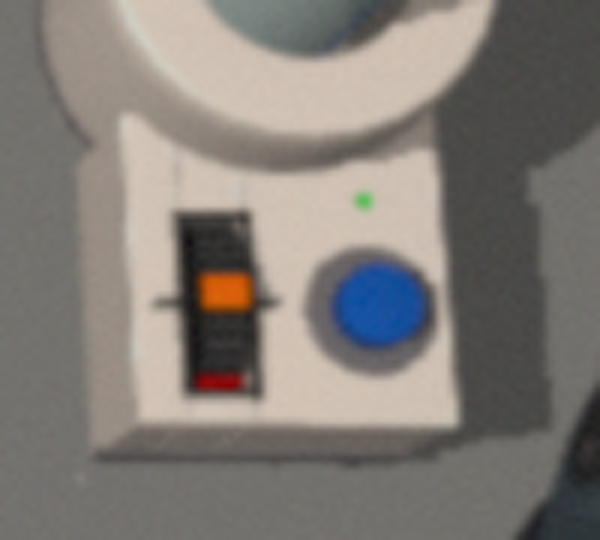

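The crop shows the orange band centred about 2 mm beyond the bars (px (226,292) against bars at y=301), which is about 3.07 rad and inside the tolerance. Next is the start button.

In the tool's units: 0.009 m is 0.09, 0.05 m is 0.5.

Emit:
pendant:
  deltas: [0, 0, 0, 0.5, 0, 0, 0, 0, 0, 0, 0.5, 0.09, 0, 0, 0, 0, 0, 0.29, 0, 0.3, 0, 0, 0, 0, 0, 0, 0.3, 0, 0, 0, 0, 0, 0, 0, 0]

```text
time_s: 10.22
position: [0.6118, -0.2663, 0.075]
tool_rot: [1.0, 0.001, -0.002, -0.001]
force: [0.1, 0.1, 0.2]
gripper_width: -0.0002
finger_force: 0.0
```

Emit:
pendant:
  deltas: [0, 0, 0, 0, 0, 0.06, 0, 0, 0, 0, 0, 0, 0.04, 0, 0, 0, 0, 0, 0, 0.02, 0, 0, 0, 0, 0, 0, 0, 0]

```text
time_s: 10.72
position: [0.6129, -0.2676, 0.0667]
tool_rot: [1.0, 0.001, 0.001, 0.0]
force: [3.8, 0.7, 4.5]
gripper_width: 0.0002
finger_force: 2.2
```

Emit:
pendant:
  deltas: [0, 0, 0, 0, 0, 0.02, 0, 0, 0, 0, 0, 0, 0, 0, 0, 0, 0, 0, 0, 0, 0]

```text
time_s: 11.1
position: [0.613, -0.2677, 0.0659]
tool_rot: [1.0, 0.001, 0.001, 0.001]
force: [-1.5, 3.0, 17.1]
gripper_width: 0.0001
finger_force: 8.4
```

Emit:
pendant:
  deltas: [0, 0, 0, 0, 0, -0.3, 0, 0, 0, 0, -0.1, 0, -0.5, 0, 0, 0, 0, -0.2, 0, -0.5, 0, 0, 0, 0, 0, 0, 0, 0]

```text
time_s: 11.6
position: [0.5824, -0.2684, 0.1977]
tool_rot: [1.0, 0.001, 0.002, 0.001]
force: [0.9, 0.1, -1.0]
gripper_width: 0.0001
finger_force: 0.0
```

In the tool's units: -0.06 m is -0.6, -0.022 m is -0.22, 0.17 rad is 0.85.

Emit:
pendant:
  deltas: [0, 0, 0, 0, -0.6, -0.1, 0, 0, 0, 0, 0, -0.6, -0.1, 0, 0, 0, 0, -0.1, -0.6, 0, 0, 0, 0, 0, -0.1, -0.6, 0, 0, 0, 0, 0, 0, -0.22, 0, 0, 0, 0, 0.85, 0, 0, 0, 0, 0, 0, 0.85, 0, 0, 0, 0, 0, 0, 0.85, 0, 0, 0, 0, 0, 0, 0.85, 0, 0, 0, 0, 0, 0, 0.835, 0, 0, 0, 0, 0, 0, 0, 0, 0, 0, 0]

```text
time_s: 12.98
position: [0.5612, -0.0055, 0.2127]
tool_rot: [0.912, -0.41, -0.001, 0.0]
force: [0.2, 0.6, 0.1]
gripper_width: -0.0004
finger_force: 0.0
```

Run:
```python
from h import *
from scipy.spatial.transform import Rotation as R
s=manip.state(); M=R.from_quat(s['tool_rot']).as_matrix(); print(s['joints'].round(2),M.round(3))
p=s['position']; print('to timer centre, tool axes',(M.T@(np.array([.516,-.0455,.026])-p)).round(4))
t=cam('top');P=cloud(t)
m=(abs(P[...,2]-.0715)<.003)&(np.hypot(P[...,0]-.61,P[...,1]+.268)<.012); print('button',m.sum(),P[m].mean(0))
```

```bash
python3 w.py
```

```text
[-0.09  0.39  1.64 -0.    1.11  2.32] [[ 0.664 -0.747 -0.002]
 [-0.747 -0.664  0.   ]
 [-0.001  0.002 -1.   ]]
to timer centre, tool axes [1.000e-04 6.010e-02 1.868e-01]
button 114 [ 0.60998288 -0.26793705  0.0720553 ]
top orange 59 [ 0.6134 -0.2186  0.0699] 0.6077 0.621
top red 11 [ 0.5863 -0.2208  0.0574] 0.5846 0.5884
scene orange 64 [ 0.6122 -0.221   0.0695] 0.5985 0.6217
```

Emit:
pendant:
  deltas: [0, 0, 0, 0, 0, 0.55, 0, 0, 0, 0, 0, 0, 0.55, 0, 0, 0, 0, 0, 0, 0.5, 0, 0, 0, 0, 0, 0, 0.3, 0, 0, 0, 0, 0, 0, 0.1, 0, 0, 0, 0, 0, 0, 0, 0]

```text
time_s: 13.88
position: [0.5619, -0.0055, 0.014]
tool_rot: [0.912, -0.41, -0.0, 0.0]
force: [0.3, 0.2, 0.1]
gripper_width: 0.0002
finger_force: 0.0
```

Emit:
pendant:
  deltas: [0, 0, 0, 0, 0.06, 0, 0, 0, 0, 0, 0, 0.04, 0, 0, 0, 0, 0, 0, 0.03, 0, 0, 0, 0, 0, 0, 0, 0, 0]

```text
time_s: 14.38
position: [0.552, -0.0143, 0.0141]
tool_rot: [0.912, -0.41, 0.0, -0.0]
force: [-0.4, 0.0, 0.2]
gripper_width: -0.0003
finger_force: 0.0
```

In the tool's units: -0.006 m is -0.06, 0.006 m is 0.06.

Emit:
pendant:
  deltas: [0, 0, 0, 0, 0.03, 0, 0, 0, 0, 0, 0, 0.04, -0.03, 0, 0, 0, 0, 0, 0.05, -0.06, 0, 0, 0, 0, 0, 0.06, -0.06, 0, 0, 0, 0, 0, 0, 0, 0]

```text
time_s: 15.0
position: [0.5385, -0.0264, 0.0294]
tool_rot: [0.912, -0.41, 0.0, -0.0]
force: [0.2, 0.4, 0.6]
gripper_width: 0.0002
finger_force: 0.3
```

Run:
```python
from h import *
c=cam('scene'); im=c['image'][160:320,160:380]; cv2.imwrite('pics/t1.png',cv2.cvtColor(cv2.resize(im,None,fx=3,fy=3),cv2.COLOR_RGB2BGR))
```

```text
(no output)
```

View pics/t1.png

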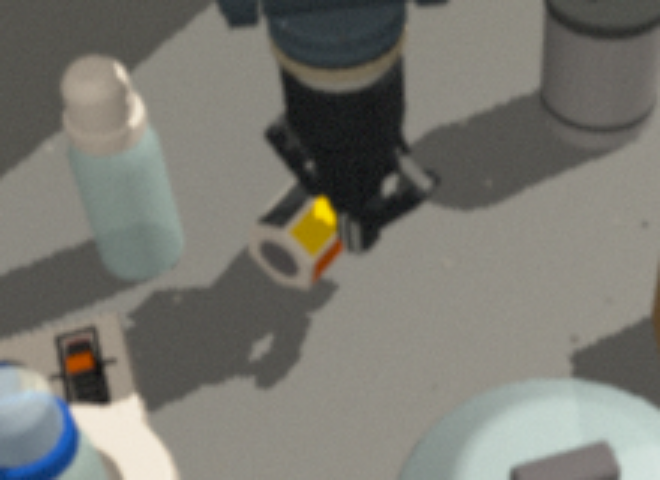

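The timer is tipping: yellow is turning upward at (315,230), with orange visible below it.

Emit:
pendant:
  deltas: [0, 0, 0, 0, 0.07, -0.05, 0, 0, 0, 0, 0, 0.07, -0.04, 0, 0, 0, 0, 0, 0.06, -0.02, 0, 0, 0, 0, 0, 0, 0, 0]

```text
time_s: 15.55
position: [0.5231, -0.0397, 0.0398]
tool_rot: [0.912, -0.41, -0.0, 0.0]
force: [0.6, 0.2, -0.2]
gripper_width: 0.0
finger_force: 0.0
```

Create tm.py:
```python
from h import *
C=np.array([.516,-.0455]); ax=np.array([.662,-.749]); d=np.array([-.749,-.662])
for n in('top','scene'):
    c=cam(n);P=cloud(c);H,S,V=cv2.split(cv2.cvtColor(c['image'],cv2.COLOR_RGB2HSV))
    for nm,a,b in(('yellow',21,33),('orange',5,19),('green',45,80),('purple',135,170)):
        m=(H>=a)&(H<=b)&(S>100)&(V>40)&(P[...,2]>.003)&(P[...,2]<.08)&(np.hypot(P[...,0]-.5,P[...,1]+.06)<.09)
        if m.sum()>15:
            q=P[m]; w=q[:,:2]-C; A=np.c_[w,np.ones(len(q))]; g=np.linalg.lstsq(A,q[:,2],rcond=None)[0]
            print(n,nm,m.sum(),'z',np.median(q[:,2]).round(4),'d',np.median(w@d).round(4),'ax',np.median(w@ax).round(4),'slope d,ax',(g[:2]@d).round(2),(g[:2]@ax).round(2))
```

```bash
python3 tm.py
```

```text
scene yellow 189 z 0.0532 d 0.0346 ax 0.014 slope d,ax -0.07 -0.0
scene orange 191 z 0.0418 d 0.0118 ax 0.0168 slope d,ax 0.65 -0.15
```

Emit:
pendant:
  deltas: [0, 0, 0, 0, -0.14, 0, 0, 0, 0, 0, 0, 0, 0.15, 0, 0, 0, 0, 0, 0, 0.11, 0, 0, 0, 0, 0, 0, 0, 0]

```text
time_s: 16.15
position: [0.5331, -0.0299, 0.0124]
tool_rot: [0.912, -0.41, -0.001, 0.0]
force: [-0.4, -0.9, 0.4]
gripper_width: -0.0001
finger_force: 0.0
```

```bash
python3 tm.py
```

```text
scene yellow 190 z 0.0526 d 0.0311 ax 0.0147 slope d,ax -0.37 -0.03
scene orange 191 z 0.0382 d 0.0088 ax 0.016 slope d,ax 0.03 0.04
```

Emit:
pendant:
  deltas: [0, 0, 0, 0, 0.08, 0, 0, 0, 0, 0, 0, 0.03, 0, 0, 0, 0, 0, 0, 0, 0, 0]

```text
time_s: 16.62
position: [0.5257, -0.0377, 0.014]
tool_rot: [0.912, -0.41, 0.0, -0.0]
force: [0.3, -0.5, 0.9]
gripper_width: 0.0001
finger_force: 0.0
```

In the tool's units: 0.007 m is 0.07, -0.006 m is -0.06.

Emit:
pendant:
  deltas: [0, 0, 0, 0, 0.02, 0, 0, 0, 0, 0, 0, 0.04, -0.03, 0, 0, 0, 0, 0, 0.05, -0.06, 0, 0, 0, 0, 0, 0.06, -0.06, 0, 0, 0, 0, 0, 0.07, -0.05, 0, 0, 0, 0, 0, 0.07, -0.04, 0, 0, 0, 0, 0, 0.06, -0.02, 0, 0, 0, 0, 0, 0, 0, 0]

```text
time_s: 17.62
position: [0.4979, -0.0622, 0.0399]
tool_rot: [0.912, -0.41, 0.0, -0.0]
force: [0.7, -0.2, 0.2]
gripper_width: 0.0004
finger_force: 0.0
```

```bash
python3 tm.py
```

```text
scene orange 204 z 0.0528 d 0.0641 ax 0.0134 slope d,ax -0.05 -0.01
scene green 111 z 0.0386 d 0.0415 ax 0.0186 slope d,ax 1.36 -0.07
```

Orange is now up. I'll retract and verify.

In the tool's units: -0.06 m is -0.6, -0.05 m is -0.5.

Emit:
pendant:
  deltas: [0, 0, 0, 0, -0.3, 0, 0, 0, 0, 0, 0, -0.3, -0.3, 0, 0, 0, 0, 0, -0.2, -0.5, 0, 0, 0, 0, 0, -0.2, -0.6, 0, 0, 0, 0, 0, -0.6, 0, 0, 0, 0, 0, 0, -0.3, 0, 0, 0, 0, 0, 0, 0, 0, 0, 0, 0, 0, 0, 0, 0, 0]

```text
time_s: 18.73
position: [0.6395, 0.0638, 0.1786]
tool_rot: [0.912, -0.41, -0.0, 0.0]
force: [-0.4, -1.0, 0.6]
gripper_width: -0.0001
finger_force: 0.0
```

```bash
python3 tm.py; python3 w.py
```

Run:
```python
from h import *
save(cam('top'),'topF')
```

```text
top yellow 138 z 0.0383 d 0.0863 ax 0.0125 slope d,ax -1.72 0.01
top orange 207 z 0.0526 d 0.0652 ax 0.0187 slope d,ax 0.0 -0.01
top green 26 z 0.04 d 0.0412 ax 0.0276 slope d,ax 1.66 -0.1
scene orange 296 z 0.0524 d 0.065 ax 0.001 slope d,ax -0.01 0.01
scene green 239 z 0.0385 d 0.0424 ax 0.0025 slope d,ax 1.58 0.0
top orange 64 [ 0.6137 -0.2187  0.0699] 0.6075 0.6203
top red 12 [ 0.5865 -0.2182  0.0597] 0.5846 0.5882
scene orange 71 [ 0.612  -0.2206  0.0696] 0.5914 0.6214
```

View pics/topF.png

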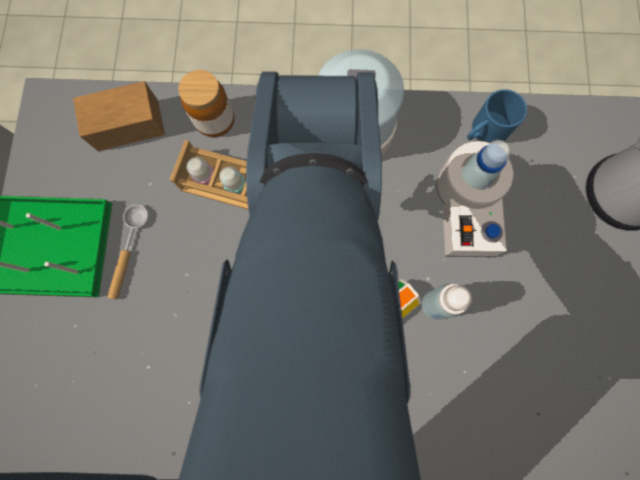

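The top view shows the timer orange-up at (408,298), clear of the spare at (447,300), which hasn't moved. The wheel's orange is at the bars (467,229), and the arm isn't touching anything. I'll hand the job in.

```bash
python3 -c "
from station import manip
print(manip.sign_off())"
```

```text
the job is handed in; nothing more can be done
None
```

I handed the job in with the wheel's orange band at the pointer (about 3.07 rad), start pressed and back up, and the timer rolled two flats to orange up; the objects in view of the last picture look unmoved, but the arm hid part of the rack and the canister, and the hand-in gave no verdict.

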